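# Open the tab-locked hose valve on the clean bench

## Task

Two identical tab-lock valves stand on the bench; open the one whose outlet is a ribbed hose barb. Pinch in both spring tabs of its knob, turn the knob anticlockwise (seen from above) from the dot to the bar mark, and let go so that the tabs spring out and lock it there. Leave the valve with the blanked-off outlet shut.

Things in the scene. Friction and masses are not known exactly. Their poses are not given: they have to be found in the camera images.
- hose_valve: Valve to open, fixed to the bench: 96 mm square foot plate, grey round body 38 mm high, notched ring 72 mm across up to 44 mm high, black knob (42 mm across, top at 87 mm). Brass ribbed hose barb toward the robot along -x, 86 mm out from the axis, 23 mm high. Origin: under the knob's axis, on the bench. Ring marks: round dot = shut, long bar = open, 60 degrees anticlockwise of it.
- hose_valve_grip (a point): On its knob's upright axis, 69 mm above the bench, mid-height of the tabs; turns with the knob: z up, y through both tabs, the white pointer on top points to -x. The grey ribbed tabs, at +y and -y, are 22 mm wide, 26 mm high (56 to 82 mm above the bench), 60 mm over their outer faces when out, 44 mm when fully in. Keep fingertips above 48 mm to clear the ring.
- hose_valve_knob (a joint): Its knob angle, rad: 0 = pointer at the dot (shut), growing anticlockwise from above to 1.05 = at the bar (open); end stops -0.03 and 1.08. Tabs out, teeth under them in the ring's notches lock it (play up to 0.16); with both tabs in by 3 mm or more it turns easily (0.06 N m). Let go beyond 0.9, the tabs spring out into the open notch. It stays where it is left.
- hose_valve_tab_l (a joint): Travel of the tab at the grip point's +y side, m: 0 = out, 0.008 = fully in. Spring: 3 N when out, 6 N fully in; each tab moves and locks on its own.
- hose_valve_tab_r (a joint): The same for the tab at the -y side.
- plug_valve: The other valve, to be left shut: the same in every respect except its outlet, a short smooth round brass plug, 29 mm thick, reaching only 62 mm out from the axis.
- plug_valve_knob (a joint): Knob angle of the plugged valve, rad, read as that of the other; it starts shut (0 to 0.1).
Mind the look-alikes: they are no part of the job. Leave any pink or red look-alike of the hose_valve alone.

How it is judged:
On the way:
1. both tabs of the hose valve are pinched in (by more than 2.4 mm each) (value of joint each of hose_valve_tab_l, hose_valve_tab_r above 0.0024 m), for 0.1 s.
At the end, for the whole second after the job is handed in: The hose valve's knob is at the open mark (beyond 0.86 rad, that is within 11 degrees of the bar), both its tabs have sprung out into the notch (less than 2 mm in), and the plugged valve is still shut (below 0.2 rad) (value of joint hose_valve_knob above 0.86 rad and value of joint each of hose_valve_tab_l, hose_valve_tab_r below 0.002 m and value of joint plug_valve_knob below 0.2 rad); the robot touches nothing.
It fails at once if the plugged valve is turned out of its shut notch (value of joint plug_valve_knob above 0.25 rad).
It also fails if it takes over 35 s, if anything falls off the work surface, if the arm or the gripper's body presses on something with over 40 N, if the wrist force passes 120 N, or if a joint passes its speed limit or range.

## Robot

A 6-joint arm with a two-finger parallel gripper is mounted at the origin on a cart in front of the work surface, level with it; the furniture and walls round the work are solid. World frame = base frame: x ahead of the robot, y to its left, z up, the work surface at z = 0. Lengths are in m, angles in rad, forces in N, time in s.
With the tool pointing down it reaches from about 0.3 to 0.875 m from the base axis. Payload 6.4 kg.
Tool frame: the origin (TCP) lies where the fingers leave the gripper's body, on its centre line; the fingertips stand 73 mm ahead of it and the grasp point (between the pads) lies 54 mm ahead of it; z points along the fingers, y is the line along which they close (so a half turn about z gives the same grasp; the last joint's range is limited). The gripper opens to 85 mm and grips with 20 to 120 N. Pads are 22 mm wide; open, the fingers measure 114 mm over their backs; the gripper's body (76 mm by 85 mm) begins 54 mm behind the grasp point. The pads swing forward as they close: fully open they stand 13 mm farther back than shut.
Start: joints at [1.106, 0.181, 1.607, -0, 1.354, -0.206], TCP at [0.147, 0.556, 0.304] pointing down, gripper open.
Joint ranges: [-2.99, 2.99], [-0.89, 2.07], [0.3, 2.58], [-1.14, 4.28], [0, 2.63], [-3.12, 3.12]. Speed limits (rad/s): [2.57, 2.57, 3.01, 3.14, 3.14, 3.14].

## Interface

Orientations are given as a unit quaternion [w, x, y, z].
In Python, from bench import ctrl gives the robot as it stands.
- The arm moves only by the tool carry_out, never from a script. Its argument "steps" is one flat list of numbers, 7 for each row, row after row: the shift along the tool's x, y, z in m, then the turn, a rotation vector about the tool's x, y, z in rad, then the opening, from 0 (shut) to 1 (fully open). In form: [dx, dy, dz, wx, wy, wz, claw, dx, dy, dz, wx, wy, wz, claw, ...]. A call has 1 to 20 rows; each row is the pose to reach, as a shift and turn from the pose commanded when the call began, along the tool's axes at that moment; what a row does not reach only later rows make up. A row lasts 1/10 s, in which the tool goes at most 50 mm and 8.59 degrees, less where a joint would pass 70% of its speed; a pose out of reach is approached as far as the arm can. A call with a gripper value outside its range is refused whole. The fingers move at their own pace and stop on an object; the grip force is fixed at half the most. Time passes only in rows, so rows that repeat a pose let the fingers close. It gives the time, the measured TCP pose, the force, the opening and the grip force at its end, in the units of the state.
- ctrl.get_obs(): the state, without advancing time (a new reading comes with each control period).
- ctrl.camera(name): name is "scene" or "top" or "wrist"; returns the picture (480x640x3 uint8, red, green, blue); there is no depth.
- ctrl.camera_params(name): a dict with "vertical_fov" (degrees; the focal length in pixels is half the picture's height over the tangent of half this angle, whatever the lens; pixels are square), "cx", "cy" (the principal point, pixels), "cam_to_world" (4x4, takes a point from camera to world coordinates); the wrist camera has in their place "hand_eye" (4x4, takes a point from camera to tool coordinates, whose origin is the TCP and whose axes are the flange's). Camera axes: x right, y down, z forward; pixel columns grow to the right and rows downward; lengths in m; the calibration is good to about 2 mm. A picture is of the moment at which its call begins: read the wrist's pose just before it. camera_params takes no time and is no camera call.
- ctrl.hand_in(): hands the job in; it is judged then, once.
The state is a dict: "time_s": time; "q": joint angles; "dq": joint speeds; "joint_efforts": joint torques, N m; "eef_pos": TCP position; "eef_rot": TCP orientation; "wrist_force": force on the tool from outside, world axes, zero at the start; "torque": the same for the moment, N m; "opening": opening from 0.0 (shut) to 1.0 (fully open); "grasp_force": force on a finger pad.
Only numpy, scipy, OpenCV 4.12 (cv2) and the standard library are available. Lean on these libraries where they do the work, as an engineer would, in place of code of your own. Each camera call takes 0.05 s, during which the arm holds its last target. There are 200 camera calls.

## Working session

There is one attempt and no reset: what is moved stays moved. The work goes in short steps, Python scripts to look and compute and a tool call to move; the robot and the scene stay as the last step left them, time stands still between calls to the robot, and variables do not carry over. Pictures are saved under pics/ and viewed, at most 10 in all, crops included, and the job is handed in when it is done.

Besides the shell and the picture viewer there is one more tool, called after ">>>" as a command line: name --argument value ..., lists and objects as JSON in quotes. carry_out: Moves the arm, as the interface text tells. Its arguments: {"type":"object","properties":{"steps":{"type":"array"}},"required":["steps"]}

```bash
mkdir -p pics; python3 - <<'E'
from bench import ctrl
import cv2,json
for n in("top","scene"):
    im=ctrl.camera(n); cv2.imwrite(f"pics/{n}0.png",im[:,:,::-1]); print(n,ctrl.camera_params(n))
print(ctrl.camera_params("wrist")); print(ctrl.get_obs())
E
```

```text
top {'vertical_fov': 57.91780728178664, 'cx': 315.75685516920424, 'cy': 240.58869265987184, 'cam_to_world': array([[ 1.27827308e-02, -9.78075051e-01,  2.07860041e-01,
         2.41769183e-01],
       [-9.99911792e-01, -1.32532964e-02, -8.71332899e-04,
        -1.49421242e-01],
       [ 3.60705969e-03, -2.07830568e-01, -9.78158190e-01,
         1.27855167e+00],
       [ 0.00000000e+00,  0.00000000e+00,  0.00000000e+00,
         1.00000000e+00]])}
scene {'vertical_fov': 43.942094714331674, 'cx': 314.5539068907474, 'cy': 235.69786179442121, 'cam_to_world': array([[ 0.41681564, -0.47254938,  0.77650615, -0.6792593 ],
       [-0.90876899, -0.19775258,  0.36746814, -0.70854207],
       [-0.02009075, -0.85883118, -0.51186459,  0.8640171 ],
       [ 0.        ,  0.        ,  0.        ,  1.        ]])}
{'vertical_fov': 68.56077566488706, 'cx': 317.79204205022893, 'cy': 246.54219083677052, 'hand_eye': array([[-1.20422328e-03, -9.63034528e-01, -2.69375290e-01,
         6.71864021e-02],
       [ 9.99999267e-01, -1.12620992e-03, -4.44151219e-04,
         2.05819534e-04],
       [ 1.24359837e-04,
[... 161 characters left out ...]
1, 'q': array([ 1.10571240e+00,  1.81457080e-01,  1.60793377e+00, -5.82958365e-06,
        1.35379604e+00, -2.06274342e-01]), 'dq': array([-1.20407325e-04, -7.98643012e-04, -2.02293693e-03, -6.65480086e-04,
       -8.84460385e-05, -1.04891774e-03]), 'joint_efforts': array([ 2.50384801e-04, -4.45873046e+01, -3.52241027e+01, -2.45937590e-04,
        3.96895164e-03, -5.33047313e-06]), 'eef_pos': array([0.14694931, 0.55549775, 0.30306714]), 'eef_rot': array([-2.59890672e-04,  1.29043269e-01,  9.91638643e-01, -7.53562182e-04]), 'wrist_force': array([-0.86822524, -0.04493695, -0.41713173]), 'torque': array([-0.00023593, -0.00460317, -0.00577052]), 'grasp_force': 0.0, 'opening': 1.0019655983526445}
```

View pics/top0.png

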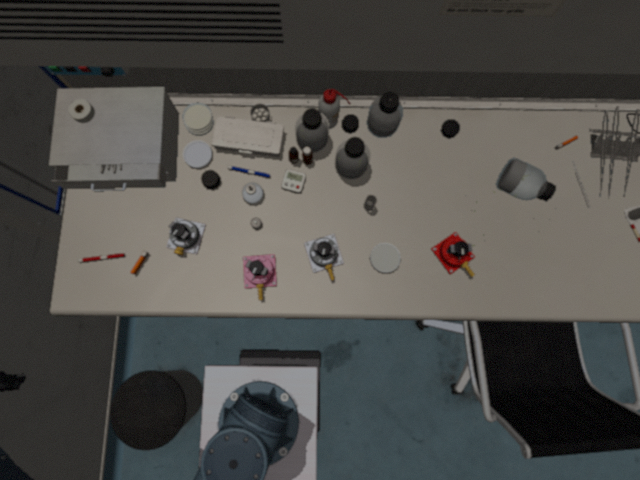

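View pics/scene0.png

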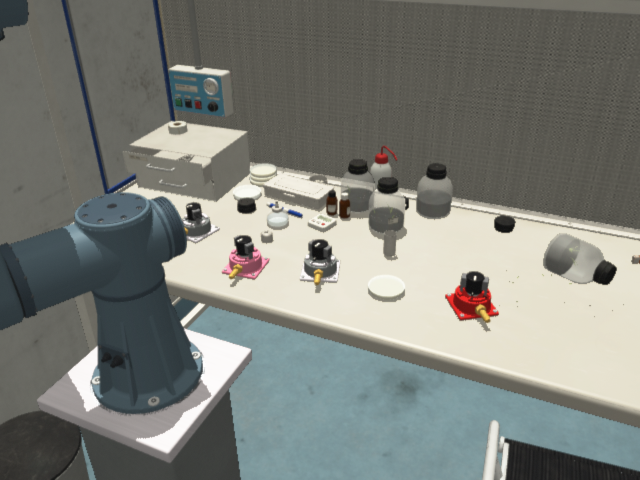

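The top view shows grey valves at (184,235), with a short stub outlet, and at (323,252), with a long outlet. The pink and red ones are look-alikes. I'll work out positions and zoom in.

```bash
cat > h.py <<'E'
import numpy as np
from bench import ctrl
def ray(n,u,v,z,p=None,T=None):
    p=p or ctrl.camera_params(n); f=240/np.tan(np.radians(p["vertical_fov"]/2))
    T=p["cam_to_world"] if T is None else T
    d=T[:3,:3]@np.array([(u-p["cx"])/f,(v-p["cy"])/f,1]); o=T[:3,3]
    return o+d*(z-o[2])/d[2]
E
python3 - <<'E'
from h import *
import cv2
for u,v in((184,235),(323,252)): print(ray("top",u,v,.06))
for u,v in((330,277),(179,252)): print('outlet',ray("top",u,v,.023))
t=cv2.imread("pics/top0.png");s=cv2.imread("pics/scene0.png")
r=lambda a:cv2.resize(a,(400,300),interpolation=cv2.INTER_CUBIC)
cv2.imwrite("pics/z0.png",np.vstack([np.hstack([r(t[205:265,145:225]),r(t[222:282,285:365])]),np.hstack([r(s[190:250,155:235]),r(s[230:290,280:360])])]))
E
```

```text
[0.5120135  0.22873901 0.06      ]
[ 0.4676713  -0.17162155  0.06      ]
outlet [ 0.4008956  -0.19333991  0.023     ]
outlet [0.46883629 0.25101674 0.023     ]
```

View pics/z0.png

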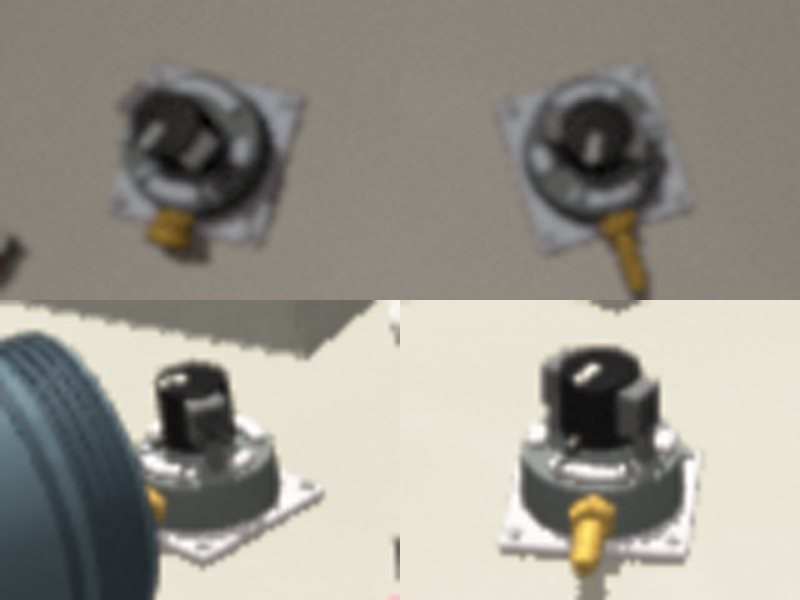

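The right-hand valve at (323,252) has the long barb, so it is the hose valve, at about (0.468,-0.172) with yaw about 0.3. I'll move above it and look with the wrist camera.

>>> carry_out --steps '[-0.028, -0.034, 0.003, 0, 0, 0.143, 1, -0.055, -0.069, 0.006, 0, 0, 0.287, 1, -0.083, -0.103, 0.009, 0, 0, 0.43, 1, -0.11, -0.138, 0.011, 0, 0, 0.573, 1, -0.138, -0.172, 0.014, 0, 0, 0.717, 1, -0.165, -0.207, 0.017, 0, 0, 0.86, 1, -0.193, -0.241, 0.02, 0, 0, 1.003, 1, -0.22, -0.276, 0.023, 0, 0, 1.147, 1, -0.248, -0.31, 0.026, 0, 0, 1.29, 1, -0.276, -0.344, 0.029, 0, 0, 1.433, 1, -0.303, -0.379, 0.032, 0, 0, 1.577, 1, -0.331, -0.413, 0.034, 0, 0, 1.72, 1, -0.358, -0.448, 0.037, 0, 0, 1.863, 1, -0.386, -0.482, 0.04, 0, 0, 2.007, 1, -0.413, -0.517, 0.043, 0, 0, 2.15, 1, -0.441, -0.551, 0.046, 0, 0, 2.293, 1, -0.468, -0.586, 0.049, 0, 0, 2.437, 1, -0.496, -0.62, 0.052, 0, 0, 2.58, 1, -0.496, -0.62, 0.052, 0, 0, 2.58, 1, -0.496, -0.62, 0.052, 0, 0, 2.58, 1]'

```text
time_s: 2.1
eef_pos: [0.4675, -0.1708, 0.251]
eef_rot: [-0.001, 0.989, 0.151, -0.001]
wrist_force: [-0.6, 0.4, -1.0]
opening: 0.998
grasp_force: 0.0
```

```bash
python3 - <<'E'
from h import *
import cv2
o=ctrl.get_obs(); print(o["q"],o["eef_pos"],o["eef_rot"],o["time_s"])
cv2.imwrite("pics/w0.png",ctrl.camera("wrist")[:,:,::-1])
np.savez("w0.npz",p=o["eef_pos"],r=o["eef_rot"])
E
```

```text
[-5.89331960e-01  6.46650044e-02  1.84873603e+00  2.26148651e-04
  1.23048459e+00  6.79165103e-01] [ 0.46754846 -0.1708307   0.25101188] [-8.52115419e-04  9.88603671e-01  1.50537224e-01 -7.74390381e-04] 2.1
```

View pics/w0.png

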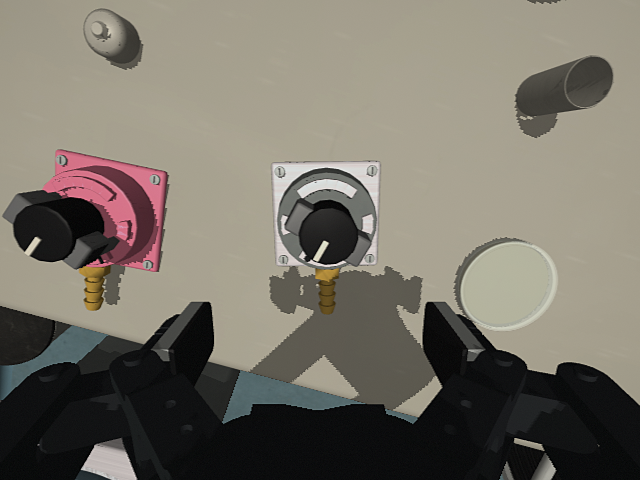

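The wrist picture shows the hose valve's foot plate square to the image with its barb at (327,290). The knob is at (329,230), with tabs near (298,215) and (360,247). I'll zoom in.

```bash
python3 - <<'E'
import cv2
t=cv2.imread("pics/w0.png")
cv2.imwrite("pics/z1.png",cv2.resize(t[155:275,257:397],(700,600),interpolation=cv2.INTER_CUBIC))
E
```

```text
(no output)
```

View pics/z1.png

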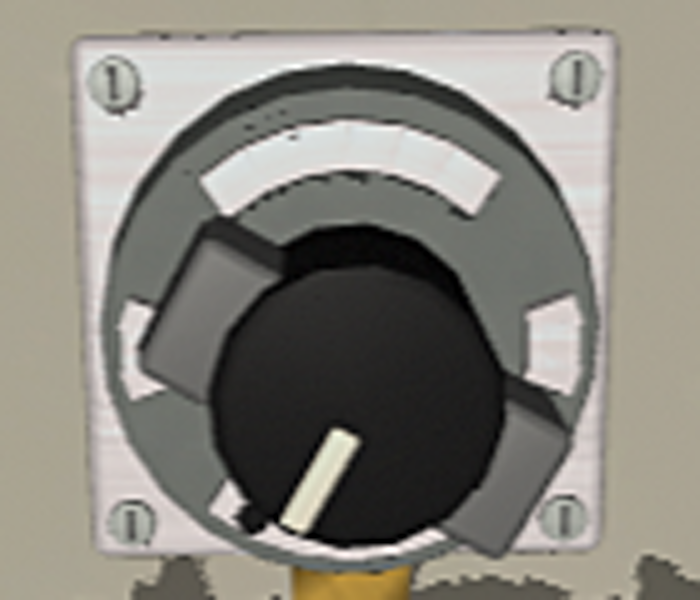

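```bash
cat >> h.py <<'E'
from scipy.spatial.transform import Rotation as R
def wT(p,r):
    T=np.eye(4);T[:3,:3]=R.from_quat(np.roll(r,-1)).as_matrix();T[:3,3]=p
    return T@ctrl.camera_params("wrist")["hand_eye"],T
E
python3 - <<'E'
from h import *
d=np.load("w0.npz");C,T=wT(d["p"],d["r"])
f=lambda a,b,z:ray("wrist",257+a/5,155+b/5,z,T=C)
k=f(359,406,.087);L=(f(207,237,.082)+f(140,350,.082))/2;Rr=(f(572,437,.082)+f(500,556,.082))/2
print(k,L,Rr,(L+Rr)/2,np.linalg.norm(L-Rr))
pt=f(347,434,.087)-f(295,528,.087); e=f(207,237,.082)-f(140,350,.082);e2=f(572,437,.082)-f(500,556,.082)
for v in(pt,e,e2,Rr-L): 
    t=T[:3,:3].T@v; print("tool yaw",np.degrees(np.arctan2(t[1],t[0])),np.linalg.norm(v))
a=(k+(L+Rr)/2)/2
print("shift tool",T[:3,:3].T@(a-d["p"]))
E
```

```text
[ 0.48023147 -0.17475919  0.087     ] [ 0.48659976 -0.14612364  0.082     ] [ 0.4738699  -0.20319675  0.082     ] [ 0.48023483 -0.1746602   0.082     ] 0.058475544026032056
tool yaw 27.908006099794292 0.015320783874457193
tool yaw 31.278449058908222 0.01833924558050571
tool yaw 28.592093899047093 0.020034178010146415
tool yaw 119.88990038547433 0.058475544026032056
shift tool [0.01116744 0.00779804 0.16648313]
```

>>> carry_out --steps '[0.004, 0.003, 0.01, 0, 0, 0.13, 1, 0.008, 0.006, 0.02, 0, 0, 0.26, 1, 0.011, 0.008, 0.035, 0, 0, 0.39, 1, 0.011, 0.008, 0.05, 0, 0, 0.515, 1, 0.011, 0.008, 0.07, 0, 0, 0.515, 1, 0.011, 0.008, 0.09, 0, 0, 0.515, 1, 0.011, 0.008, 0.11, 0, 0, 0.515, 1, 0.011, 0.008, 0.126, 0, 0, 0.515, 1, 0.011, 0.008, 0.126, 0, 0, 0.515, 1, 0.011, 0.008, 0.126, 0, 0, 0.515, 0.8]'

```text
time_s: 3.15
eef_pos: [0.4807, -0.1737, 0.1264]
eef_rot: [-0.0, 0.994, -0.105, -0.0]
wrist_force: [0.1, -1.1, 0.7]
opening: 0.86
grasp_force: 0.0
```

```bash
python3 - <<'E'
from h import *
import cv2
o=ctrl.get_obs(); print(o["q"],o["eef_pos"],o["wrist_force"],o["opening"])
cv2.imwrite("pics/w1.png",ctrl.camera("wrist")[:,:,::-1])
E
```

```text
[-5.79342205e-01  2.81381405e-01  1.89108987e+00  8.33354222e-05
  9.69461153e-01  1.20165955e+00] [ 0.4806955  -0.17369405  0.1263622 ] [ 0.14336771 -1.06884208  0.74484365] 0.8602428503485163
```

View pics/w1.png

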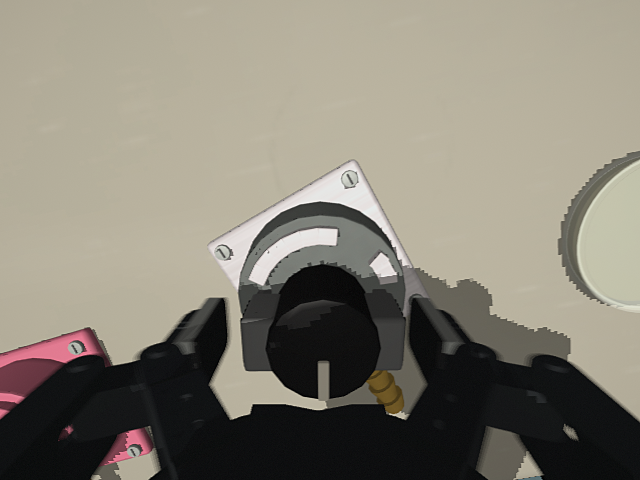

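The knob is centred at about (323,340), square to the pads, and about 1.5 mm off centre. I'll correct that and pinch.

>>> carry_out --steps '[0, 0.0015, 0.001, 0, 0, 0, 0.8, 0, 0.0015, 0.001, 0, 0, 0, 0.6, 0, 0.0015, 0.001, 0, 0, 0, 0.52, 0, 0.0015, 0.001, 0, 0, 0, 0.52, 0, 0.0015, 0.001, 0, 0, 0, 0.52, 0, 0.0015, 0.001, 0, 0, 0, 0.52]'

```text
time_s: 3.8
eef_pos: [0.4814, -0.1761, 0.1264]
eef_rot: [-0.0, 0.994, -0.106, 0.001]
wrist_force: [0.2, 3.6, 9.3]
opening: 0.522
grasp_force: 7.9
```

>>> carry_out --steps '[0, 0, 0, 0, 0, -0.1, 0.52, 0, 0, 0, 0, 0, -0.2, 0.52, 0, 0, 0, 0, 0, -0.3, 0.52, 0, 0, 0, 0, 0, -0.4, 0.52, 0, 0, 0, 0, 0, -0.5, 0.52, 0, 0, 0, 0, 0, -0.6, 0.52, 0, 0, 0, 0, 0, -0.7, 0.52, 0, 0, 0, 0, 0, -0.8, 0.52, 0, 0, 0, 0, 0, -0.9, 0.52, 0, 0, 0, 0, 0, -0.98, 0.52, 0, 0, 0, 0, 0, -1.04, 0.52, 0, 0, 0, 0, 0, -1.04, 0.52, 0, 0, 0, 0, 0, -1.04, 0.52]'

```text
time_s: 5.1
eef_pos: [0.4804, -0.1742, 0.1257]
eef_rot: [-0.002, 0.916, 0.402, 0.0]
wrist_force: [-0.7, 11.8, 10.0]
opening: 0.523
grasp_force: 10.0
```

```bash
python3 - <<'E'
from h import *
import cv2
o=ctrl.get_obs(); print(o["q"],o["eef_pos"],o["wrist_force"],o["torque"],o["opening"])
cv2.imwrite("pics/w2.png",ctrl.camera("wrist")[:,:,::-1])
E
```

```text
[-0.58181187  0.28318117  1.89037527  0.0034794   0.97083857  0.15915734] [ 0.48044301 -0.17417137  0.12573694] [-0.65798769 11.77636545  9.99426463] [ 1.90113871  0.3883833  -0.06310802] 0.5226383059838838
```

View pics/w2.png

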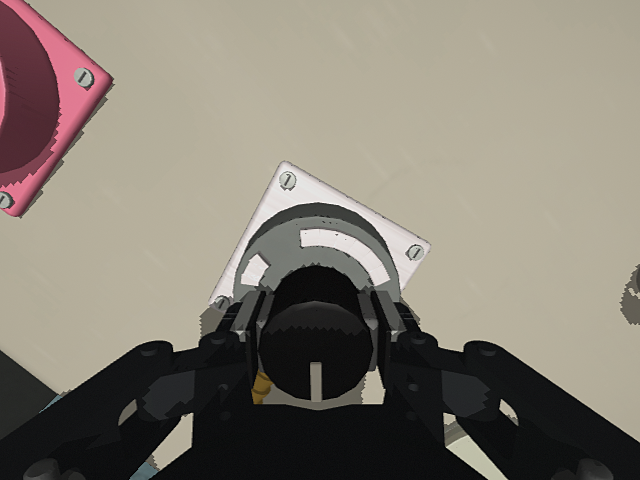

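The knob followed the full turn: the pointer is straight down at (316,380) and the plate has rotated about 60° relative to it. I'll release and lift.

>>> carry_out --steps '[0, 0, 0, 0, 0, 0, 0.7, 0, 0, 0, 0, 0, 0, 0.9, 0, 0, 0, 0, 0, 0, 1, 0, 0, 0, 0, 0, 0, 1, 0, 0, -0.02, 0, 0, 0, 1, 0, 0, -0.05, 0, 0, 0, 1, 0, 0, -0.085, 0, 0, 0, 1, 0, 0, -0.12, 0, 0, 0, 1, 0, 0, -0.12, 0, 0, 0, 1, 0, 0, -0.12, 0, 0, 0, 1]'

```text
time_s: 6.15
eef_pos: [0.481, -0.1768, 0.2459]
eef_rot: [0.001, 0.916, 0.402, 0.001]
wrist_force: [1.3, 0.6, -1.0]
opening: 1.003
grasp_force: 0.0
```

```bash
python3 - <<'E'
from h import *
import cv2
o=ctrl.get_obs(); print(o["eef_pos"],o["wrist_force"],o["opening"])
np.savez("w3.npz",p=o["eef_pos"],r=o["eef_rot"])
t=ctrl.camera("wrist")[:,:,::-1];cv2.imwrite("pics/w3.png",t)
cv2.imwrite("pics/z3.png",cv2.resize(t[155:305,230:405],(700,600),interpolation=cv2.INTER_CUBIC))
E
```

```text
[ 0.48096375 -0.17679171  0.24591995] [ 1.28081406  0.64855363 -0.96606113] 1.0028651455011257
```

View pics/z3.png

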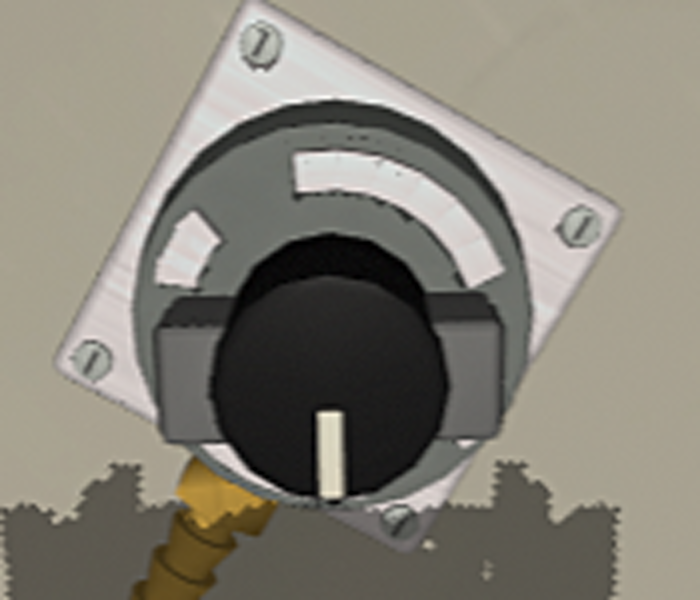

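The tabs are fully out at 60 mm across their outer faces. The knob has turned about 1.04 rad and the robot is clear, so I'll hand in.

```bash
python3 -c "
from bench import ctrl
print(ctrl.hand_in())"
```

```text
the job is handed in; nothing more can be done
None
```

I opened the hose-barb valve and handed the job in: its knob turned about 1.04 rad to the bar and both tabs sprang back out; I never went near the plugged valve, and hand-in returned no verdict.

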